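# Dispense the steel ball from the gravity rack

## Robot

A 7-joint arm with a two-finger parallel gripper is mounted at the origin on the work surface. World frame = base frame: x ahead of the robot, y to its left, z up, the work surface at z = 0. Lengths are in m, angles in rad, forces in N, time in s.
With the tool pointing down it reaches from about 0.4 to 0.875 m from the base axis. Payload 19.3 kg.
Tool frame: the origin (TCP) lies midway between the tips of the shut fingers; the grasp point (between the pads) lies bot.tcp_to_grasp behind it (bot.tcp_to_grasp is the distance from the TCP to the grasp point, in m); z points along the fingers, y is the line along which they close (so a half turn about z gives the same grasp; the last joint's range is limited). The gripper opens to 85 mm and grips with 20 to 120 N. Pads are 22 mm wide; open, the fingers measure 114 mm over their backs; the gripper's body (76 mm by 85 mm) begins 54 mm behind the grasp point. The pads swing forward as they close: fully open they stand 13 mm farther back than shut.
Start: joints at [1.184, 0.521, -0.036, 1.599, 0.021, 1.021, -0.113], TCP at [0.195, -0.594, 0.231] pointing down, gripper open.
Joint ranges: [-2.91, 2.91], [-0.3, 2.13], [-1.5, 1.42], [0.17, 2.43], [-1.26, 4.41], [0.16, 1.93], [-2.52, 2.52]. Speed limits (rad/s): [1.89, 1.89, 2.39, 2.39, 3.01, 3.01, 3.01].

## Interface

Orientations are given as [roll, pitch, yaw] about the fixed x, y, z axes, in that order (R = Rz(yaw) Ry(pitch) Rx(roll)).
In Python, from workcell import observe, imaging, bot gives the robot as it stands.
- The arm moves only by the tool send_rows, never from a script. Its argument "plan" is text: rows parted by semicolons, each of 7 numbers parted by spaces: the shift along the tool's x, y, z in m, then the turn, a rotation vector about the tool's x, y, z in degrees, then the finger opening in m, from 0 to 0.0854. In form: dx dy dz rx ry rz claw; .... A call has 1 to 10 rows; each row is the pose to reach, as a shift and turn from the pose commanded when the call began, along the tool's axes at that moment; what a row does not reach only later rows make up. A row lasts 1/12 s, in which the tool goes at most 41.7 mm and 7.16 degrees, less where a joint would pass 70% of its speed; a pose out of reach is approached as far as the arm can. A call with a gripper value outside its range is refused whole. The fingers move at their own pace and stop on an object; "grip_force" is the grip in N (left out, the last holds). Time passes only in rows, so rows that repeat a pose let the fingers close. It gives the time, the measured TCP pose, the force, the opening and the grip force at its end, in the units of the state.
- observe(): the state, without advancing time (a new reading comes with each control period).
- imaging.grab_frame(name): name is "side" or "top"; returns a dict with "color" (480x640x3 uint8, red, green, blue), "fx", "fy", "cx", "cy" (pixels), "eye" and "orientation" of the camera in the world. Camera axes: x right, y down, z forward; pixel columns grow to the right and rows downward; lengths in m; the calibration is good to about 2 mm. A picture is of the moment at which its call begins. There is no depth.
- bot.job_done(): hands the job in; it is judged then, once.
The state is a dict: "clock": time; "qpos": joint angles; "qd": joint speeds; "joint_efforts": joint torques, N m; "position": TCP position; "tool_rot": TCP orientation; "force": force on the tool from outside, world axes, zero at the start; "moment": the same for the moment, N m; "grip_width": finger opening in m; "finger_force": force on a finger pad.
Only numpy, scipy, OpenCV 4.12 (cv2) and the standard library are available. Lean on these libraries where they do the work, as an engineer would, in place of code of your own. Each camera call takes 0.05 s, during which the arm holds its last target. There are 200 camera calls.

## Task

One lane of the two-lane gravity dispenser holds a steel ball behind its gate, the other a steel roller. Push the catch tray sideways until it is centred under the mouth of the ball's lane, then press down the paddle of that lane's rocking lever so that the gate lifts, keep it down until the ball has rolled into the tray, and let the paddle come back up so the gate is shut. Use the outside of the fingers only: do not touch the ball or the roller, do not work the other lever, and leave everything else on the table where it is.

Things in the scene. Friction and masses are not known exactly. Their poses are not given: they have to be found in the camera images.
- dispenser: Grey two-lane gravity dispenser, fixed. Origin on the table under its middle; x to the raised rear of the lanes, y to the left lane, z up. Base plate x -160 to 125, y -155 to 155, 6 mm thick. Open lanes, black-floored, along x at y = 65 and -65 mm, 44 mm wide inside, x -60 to 108, sloping down to -x by 0.28 rad, walls 17 mm over the floor; mouth at x = -60, its floor 57 mm above the table.
- left_pivot (a point): Pivot of the left rocking lever, in a fork 127 mm high: x = -30, y = 135 mm in the dispenser's frame, 115 mm above the table. The lever lies along y, 14 mm wide; its paddle is on the outer (+y) side, its gate, a 20 mm wide steel plate, hangs 70 mm inward over the left lane.
- right_pivot (a point): Pivot of the right rocking lever, the mirror image: y = -135 mm; paddle on the outer (-y) side, gate over the right lane.
- left_rocker (a joint): Left lever (rad): 0 = paddle up, gate shut; 0.42 = paddle fully down, gate fully lifted. A spring shuts it: pressing at the paddle takes about 2 N to start, about 4.5 N fully down. The ball or roller passes only when the paddle is nearly fully down, then needs about 1 s to roll out.
- right_rocker (a joint): Right lever (rad): same values, travel and spring.
- left_paddle (a point): Centre of the top face of the left lever's paddle, a flat steel plate 42 mm (x) by 40 mm (y), 8 mm thick. It is 80 mm from the pivot and goes down about 33 mm at full travel. It lies 119 mm above the table when up; the space below is empty. Its axes tilt with the lever.
- right_paddle (a point): Centre of the top face of the right lever's paddle, the same plate on the right.
- tray (a joint): Position of the catch tray along the dispenser's y (m): 0 = midway between the lanes, +0.065 = centred under the left lane's mouth, -0.065 = centred under the right lane's mouth; stops at +0.075 and -0.075. It slides with about 1.5 N of friction and stays where it is left.
- tray_floor (a point): Centre of the tray's inner floor, 12 mm above the table, x = -96 mm in the dispenser's frame, axes parallel to it. The black open tray is 94 mm (x) by 90 mm (y) outside, walls 4 mm; the rear wall and the rear of the sides reach 44 mm above the table, the front wall (-x) and the front 36 mm of each side (cheeks) 86 mm.
- tray_left_cheek (a point): Point on the outer face of the tray's left (+y) cheek, a flat upright face 36 mm long (x), mid-length, 68 mm above the table. Pushing here towards -y slides the tray to the right lane.
- tray_right_cheek (a point): The same point on the right (-y) cheek. Pushing here towards +y slides the tray to the left lane.
- left_lane (a point): Point on the floor of the left lane where its ball or roller waits, just behind the gate.
- right_lane (a point): The same point of the right lane.
- ball_center (a point): Centre of the steel ball, 30 mm in diameter, about 110 g. At the start it waits behind the gate of one lane, either one.
- roller: Steel roller, a cylinder 30 mm in diameter and 40 mm long, lying across the other lane behind its gate. Origin on its surface, 15 mm from its axis, at mid-length.
- bearing: Loose ball-bearing ring lying flat, 52 mm diameter, 15 mm high, left of the tray. Origin: centre of its underside.
- valve_spool: Loose upright steel valve spool, 26 mm diameter, 60 mm high, right of the tray. Origin: centre of its underside.
- jar: Jar, 64 mm diameter, 85 mm high, behind the left paddle. Origin: centre of its underside.
- cup: Black plastic cup, 72 mm diameter, 75 mm high, behind the right paddle. Origin: centre of its underside.
- gear: Stepped dark gear blank, 60 mm diameter, 26 mm high, on the left of the table. Origin: centre of its underside.
- screwdriver: Screwdriver lying on the right of the table. Origin: centre of its underside.
- spares_carton: Small carton, 90 x 70 x 50 mm, on the left of the table. Origin: centre of its underside.

How it is judged:
By the outcome, as a careful person would: the job done as asked, in the order asked, and still so for the second after the job is handed in, with the robot touching nothing.
It also fails if it takes over 48 s, if anything falls off the work surface, if the arm or the gripper's body presses on something with over 40 N, if the wrist force passes 120 N, or if a joint passes its speed limit or range.

## Working session

There is one attempt and no reset: what is moved stays moved. The work goes in short steps, Python scripts to look and compute and a tool call to move; the robot and the scene stay as the last step left them, time stands still between calls to the robot, and variables do not carry over. Pictures are saved under pics/ and viewed, at most 10 in all, crops included, and the job is handed in when it is done.

Besides the shell and the picture viewer there is one more tool, called after ">>>" as name(argument=value, ...) on one line, values as JSON. send_rows: Moves the arm, as the interface text tells. Its arguments: {"type":"object","properties":{"plan":{"type":"string"},"grip_force":{"type":"number"}},"required":["plan"]}

```bash
mkdir -p pics
python3 - <<'E'
from workcell import observe, imaging, bot
import cv2
s=observe();print({k:s[k] for k in("clock","position","tool_rot","force","grip_width")},bot.tcp_to_grasp)
for n in("side","top"):
    f=imaging.grab_frame(n);cv2.imwrite(f"pics/{n}0.png",f["color"][:,:,::-1]);print(n,{k:f[k] for k in f if k!="color"})
E
```

```text
{'clock': 0.0, 'position': array([ 0.19457057, -0.5935738 ,  0.23072952]), 'tool_rot': array([-3.14044940e+00,  6.11774604e-05,  3.16806954e-01]), 'force': array([0.16383474, 0.01720381, 0.7297292 ]), 'grip_width': 0.08561885844897402} 0.0187
side {'fx': 434.35674911366107, 'fy': 434.35674911366107, 'cx': 315.5781492796214, 'cy': 237.46838487641847, 'eye': array([0.22442167, 0.51830774, 0.83003457]), 'orientation': array([-2.42633523, -0.01747371, -2.52560295])}
top {'fx': 487.8147755363762, 'fy': 487.8147755363762, 'cx': 321.94041173059304, 'cy': 238.86937181842555, 'eye': array([0.36601851, 0.00248981, 1.14621432]), 'orientation': array([-2.91700738, -0.00593371, -1.51113362])}
```

View pics/top0.png

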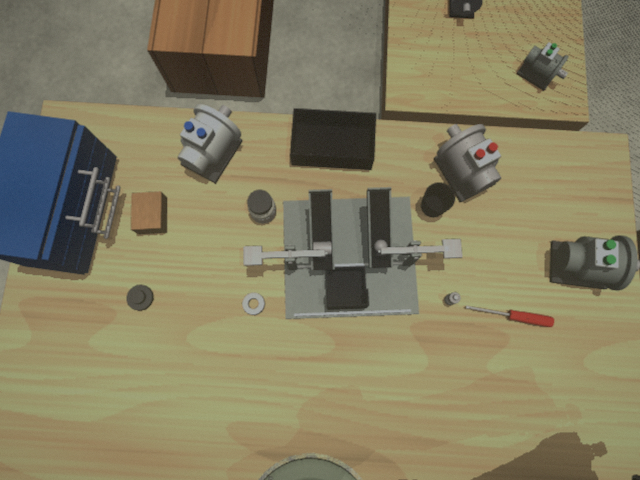

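View pics/side0.png

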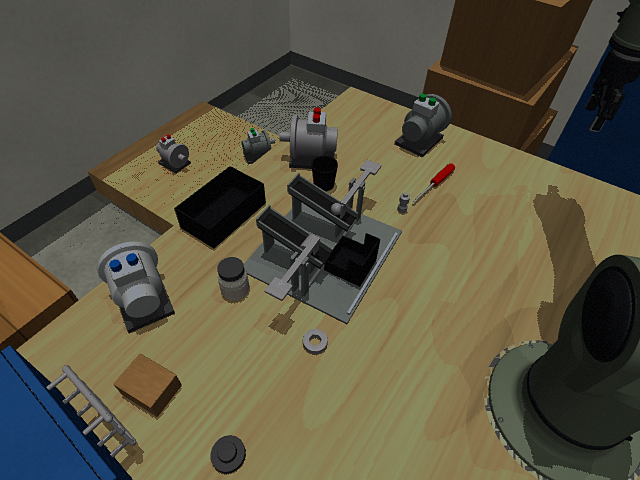

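The top view shows the base plate at about cols 283–418, rows 197–319. The tray is at about (346,288), the paddles at (253,256) and (452,249), and the lane items at (322,248) and (381,247). I'll zoom in to tell the ball from the roller.

Run:
```python
import cv2,numpy as np
t=cv2.imread("pics/top0.png");s=cv2.imread("pics/side0.png")
a=cv2.resize(t[185:330,240:470],None,fx=3.4,fy=3.4,interpolation=cv2.INTER_CUBIC)
cv2.imwrite("pics/tz.png",a)
a=cv2.resize(s[150:330,240:420],None,fx=3.3,fy=3.3,interpolation=cv2.INTER_CUBIC)
cv2.imwrite("pics/sz.png",a)
```

```text
(no output)
```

View pics/tz.png

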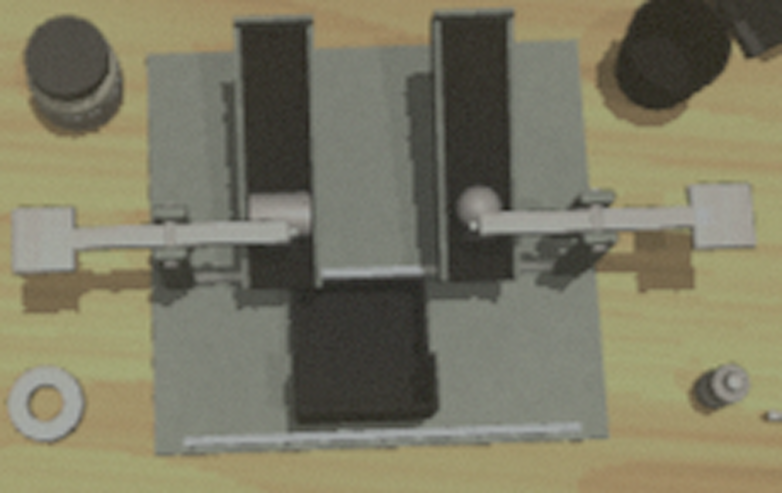

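View pics/sz.png

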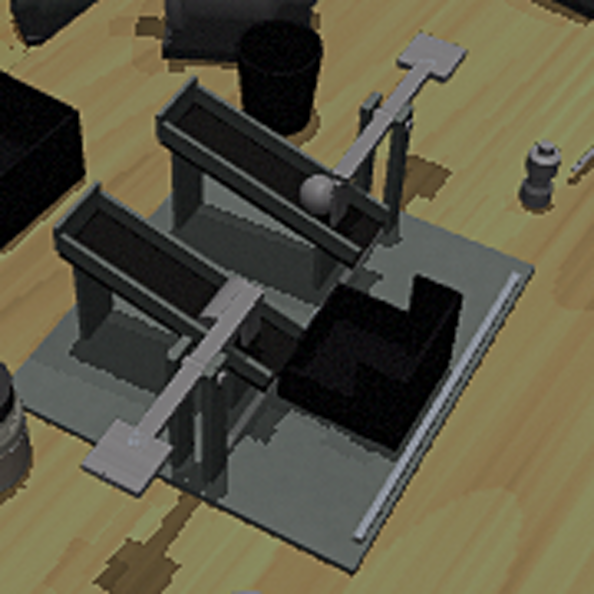

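The ball is in the right (-y) lane, at zoom pixel (480,205). The roller is in the left lane, at (280,210). So I push the tray towards -y at its left cheek, then press the right paddle.

```bash
cat > h.py <<'E'
import numpy as np
from scipy.spatial.transform import Rotation as R
def ray(f,u,v,z):
    d=R.from_euler("xyz",f["orientation"]).as_matrix()@[(u-f["cx"])/f["fx"],(v-f["cy"])/f["fy"],1]
    return f["eye"]+d*(z-f["eye"][2])/d[2]
E
python3 - <<'E'
from h import *; from workcell import imaging,observe
np.set_printoptions(precision=4,suppress=True)
f=imaging.grab_frame("top")
z=lambda u,v,h:ray(f,240+u/3.4,185+v/3.4,h)
c=[z(*p,.006) for p in((149,55),(577,41),(607,437),(156,453))]
xd=np.array([.125,.125,-.16,-.16]);yd=np.array([.155,-.155,-.155,.155])
P=np.array(c)[:,:2];print(P)
# rigid fit
A=np.c_[xd,yd];a0=A.mean(0);p0=P.mean(0)
H=(A-a0).T@(P-p0);th=np.arctan2(H[0,1]-H[1,0],H[0,0]+H[1,1])
M=np.array([[np.cos(th),-np.sin(th)],[np.sin(th),np.cos(th)]]);o=p0-M@a0
print("origin",o,"th",th,"res",(A@M.T+o-P))
W=lambda x,y:M@[x,y]+o
D=lambda p:M.T@(p[:2]-o)
print("rpad",W(-.03,-.215),"meas",np.mean([z(*p,.119) for p in((688,184),(752,183),(756,245),(692,247))],0))
print("lpad",W(-.03,.215),"meas",np.mean([z(*p,.119) for p in((12,207),(74,206),(76,272),(14,273))],0))
print("tray FR",D(z(437,415,.086)),"FL",D(z(297,418,.086)),"rearL/R",D(z(318,272,.044)),D(z(425,270,.044)))
print("bearing",D(z(45,403,.015)),"spool",D(z(733,383,.06)))
print("cheek L guess world",W(-.125,.045))
E
```

```text
[[ 0.7149  0.1097]
 [ 0.7443 -0.1969]
 [ 0.4628 -0.2229]
 [ 0.4336  0.0832]]
origin [ 0.6063 -0.0551] th 0.0942896501010788 res [[ 0.0013  0.0013]
 [ 0.001  -0.0007]
 [-0.0012 -0.0015]
 [-0.0011  0.0009]]
rpad [ 0.5967 -0.272 ] meas [ 0.5973 -0.2712  0.119 ]
lpad [0.5562 0.1561] meas [0.5554 0.1557 0.119 ]
tray FR [-0.1464 -0.0301] FL [-0.1453  0.0589] rearL/R [-0.0446  0.0403] [-0.0457 -0.0318]
bearing [-0.1234  0.228 ] spool [-0.1301 -0.2278]
cheek L guess world [ 0.4776 -0.0221]
```

```bash
cat >> h.py <<'E'
TH=.0943;O=np.array([.6063,-.0551]);M=np.array([[np.cos(TH),-np.sin(TH)],[np.sin(TH),np.cos(TH)]])
def go(s,x,y,z):
    "row to reach dispenser-frame x,y and height z, tool down with yaw TH"
    T=R.from_euler("xyz",s["tool_rot"]);p=np.r_[M@[x,y]+O,z]
    d=T.inv().apply(p-s["position"]);r=(T.inv()*R.from_euler("xyz",[np.pi,0,TH])).as_rotvec(degrees=True)
    print(np.round(d,4),np.round(r,2),"world",np.round(p,3))
def here(s):
    print(s["clock"],"disp",np.round(M.T@(s["position"][:2]-O),4),"z",round(s["position"][2],4),"F",np.round(s["force"],1))
E
python3 - <<'E'
from h import *; from workcell import observe
s=observe();here(s);go(s,-.125,.098,.231)
E
```

```text
0.15 disp [-0.4606 -0.4974] z 0.2309 F [-0.9  0.4  0.5]
[ 4.587e-01 -5.067e-01  3.000e-04] [-5.000e-02  1.000e-02  1.275e+01] world [0.473 0.031 0.231]
```

>>> send_rows(plan="0.23 -0.253 0 0 0 6 0; 0.23 -0.253 0 0 0 6 0; 0.23 -0.253 0 0 0 6 0; 0.23 -0.253 0 0 0 6 0; 0.23 -0.253 0 0 0 6 0; 0.23 -0.253 0 0 0 6 0; 0.23 -0.253 0 0 0 6 0; 0.23 -0.253 0 0 0 6 0; 0.4587 -0.5067 0 0 0 12.75 0; 0.4587 -0.5067 0 0 0 12.75 0")

```text
clock: 0.98
position: [0.3619, -0.2193, 0.2314]
tool_rot: [3.141, -0.0, 0.088]
force: [1.5, -1.2, -0.1]
grip_width: -0.0001
finger_force: 0.0
```

Run:
```python
from h import *; from workcell import observe
s=observe();here(s);go(s,-.125,.098,.231)
```

```text
0.9833 disp [-0.2587 -0.1404] z 0.2314 F [ 1.5 -1.2 -0.1]
[ 0.1322 -0.2393  0.0003] [ 0.03 -0.01 -0.37] world [0.473 0.031 0.231]
```

>>> send_rows(plan="0.132 -0.239 0 0 0 -0.4 0; 0.132 -0.239 0 0 0 -0.4 0; 0.132 -0.239 0 0 0 -0.4 0; 0.132 -0.239 0 0 0 -0.4 0; 0.132 -0.239 0 0 0 -0.4 0; 0.132 -0.239 0 0 0 -0.4 0; 0.132 -0.239 0 0 0 -0.4 0; 0.132 -0.239 0 0 0 -0.4 0; 0.132 -0.239 0 0 0 -0.4 0; 0.132 -0.239 0 0 0 -0.4 0")

```text
clock: 1.82
position: [0.4705, 0.0294, 0.2311]
tool_rot: [3.141, 0.001, 0.101]
force: [-0.3, -0.2, -0.2]
grip_width: -0.0001
finger_force: 0.0
```

Run:
```python
from h import *; from workcell import observe
s=observe();here(s);go(s,-.125,.098,.06)
```

```text
1.8167 disp [-0.1272  0.0969] z 0.2311 F [-0.3 -0.2 -0.2]
[ 0.0024 -0.0012  0.1711] [0.02 0.04 0.38] world [0.473 0.031 0.06 ]
```

>>> send_rows(plan="0.002 0 0.035 0 0 0.4 0; 0.002 0 0.07 0 0 0.4 0; 0.002 0 0.105 0 0 0.4 0; 0.002 0 0.14 0 0 0.4 0; 0.002 0 0.165 0 0 0.4 0; 0.002 0 0.171 0 0 0.4 0; 0.002 0 0.171 0 0 0.4 0; 0.002 0 0.171 0 0 0.4 0")

```text
clock: 2.48
position: [0.4732, 0.0297, 0.0613]
tool_rot: [3.141, -0.001, 0.093]
force: [0.8, 0.3, 0.8]
grip_width: 0.0002
finger_force: 0.0
```

Run:
```python
from h import *; from workcell import observe,imaging
import cv2
s=observe();here(s);go(s,-.125,-.02+.026,.06)
f=imaging.grab_frame("side");cv2.imwrite("pics/s1.png",cv2.resize(f["color"][150:350,230:430,::-1],None,fx=3,fy=3))
```

```text
2.4833 disp [-0.1245  0.0969] z 0.0613 F [0.8 0.3 0.8]
[-0.0004  0.0909  0.0013] [ 0.01 -0.03 -0.05] world [ 0.481 -0.061  0.06 ]
```

View pics/s1.png

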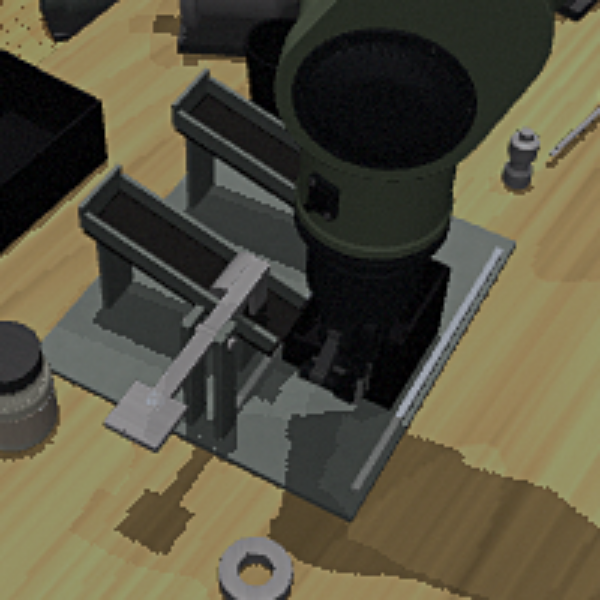

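The fingers are down left of the tray, clear of the lever. Now a slow push, stopping a little short.

>>> send_rows(plan="0 0.01 0.001 0 0 0 0; 0 0.02 0.001 0 0 0 0; 0 0.028 0.001 0 0 0 0; 0 0.036 0.001 0 0 0 0; 0 0.044 0.001 0 0 0 0; 0 0.052 0.001 0 0 0 0; 0 0.06 0.001 0 0 0 0; 0 0.068 0.001 0 0 0 0; 0 0.075 0.001 0 0 0 0; 0 0.08 0.001 0 0 0 0")

```text
clock: 3.37
position: [0.4804, -0.0504, 0.0593]
tool_rot: [3.141, 0.0, 0.094]
force: [1.4, 2.1, 1.9]
grip_width: -0.0003
finger_force: 0.8
```

>>> send_rows(plan="0 0 0 0 0 0 0; 0 0 0 0 0 0 0; 0 0 0 0 0 0 0")

```text
clock: 3.62
position: [0.4802, -0.0493, 0.0592]
tool_rot: [-3.141, 0.0, 0.094]
force: [0.1, 0.4, 0.6]
grip_width: 0.0003
finger_force: 0.0
```

Run:
```python
from h import *; from workcell import observe,imaging
import cv2
s=observe();here(s)
for n in("top",):
    f=imaging.grab_frame(n);cv2.imwrite("pics/t2.png",cv2.resize(f["color"][185:330,240:470,::-1],None,fx=3.4,fy=3.4,interpolation=cv2.INTER_CUBIC))
```

```text
3.6167 disp [-0.125   0.0177] z 0.0592 F [0.1 0.4 0.6]
```

View pics/t2.png

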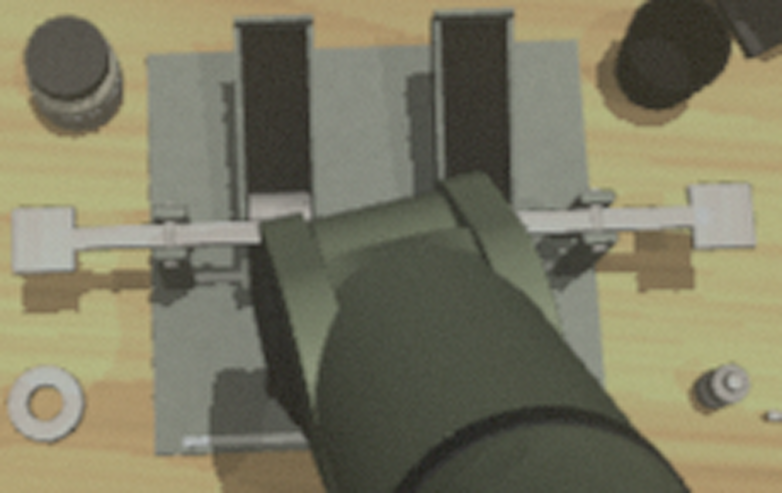

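The arm hides the tray, so I back off, rise, move aside and measure.

>>> send_rows(plan="0 -0.02 0 0 0 0 0; 0 -0.025 -0.02 0 0 0 0; 0 -0.025 -0.06 0 0 0 0; 0 -0.03 -0.1 0 0 0 0; 0 -0.06 -0.14 0 0 0 0; 0 -0.1 -0.16 0 0 0 0; 0 -0.14 -0.16 0 0 0 0; 0 -0.18 -0.16 0 0 0 0; 0 -0.2 -0.16 0 0 0 0; 0 -0.2 -0.16 0 0 0 0")

```text
clock: 4.5
position: [0.4604, 0.1557, 0.2198]
tool_rot: [-3.139, -0.001, 0.101]
force: [-0.7, 0.4, -0.6]
grip_width: -0.0001
finger_force: 0.0
```

Run:
```python
from h import *; from workcell import observe,imaging
import cv2
s=observe();here(s)
f=imaging.grab_frame("top");cv2.imwrite("pics/t3.png",cv2.resize(f["color"][185:330,240:470,::-1],None,fx=3.4,fy=3.4,interpolation=cv2.INTER_CUBIC))
```

```text
4.5 disp [-0.1254  0.2236] z 0.2198 F [-0.7  0.4 -0.6]
```

View pics/t3.png

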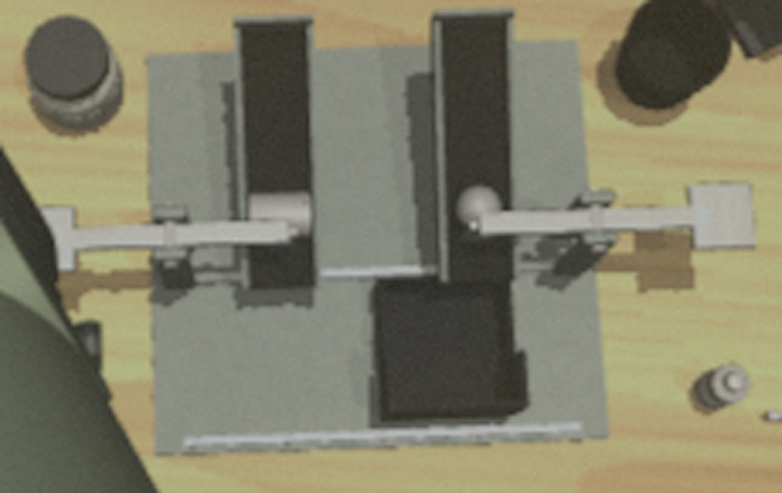

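Clear view: tray front-right corner at zoom (525,411), front-left at about (383,416), right lane mouth at cols 441–514.

Run:
```python
from h import *; from workcell import observe,imaging
import cv2
f=imaging.grab_frame("top")
g=cv2.cvtColor(f["color"],cv2.COLOR_RGB2GRAY)
D=lambda p:M.T@(p[:2]-O)
for name,b in(("now",g),("before",cv2.imread("pics/top0.png",0))):
  for r in(295,299,303):   # rows across cheeks, z=.086
    row=b[r].astype(int);print(name,r,row[318:402].tolist() if r==299 else "", end=" ")
    k=np.where(row[300:420]<38)[0]+300;print(k.min(),k.max(),"D at .086",D(ray(f,k.min(),r,.086)),D(ray(f,k.max()+1,r,.086)))
for u,v,h in((441,265,.075),(514,265,.075)):print("mouth walls",D(ray(f,240+u/3.4,185+v/3.4,h)))
go(observe(),-.125,.04,.22)
```

```text
now 295  Traceback (most recent call last):
  File "<stdin>", line 9, in <module>
    return umr_minimum(a, axis, None, out, keepdims, initial, where)
ValueError: zero-size array to reduction operation minimum which has no identity
```

Run:
```python
from h import *; from workcell import observe,imaging
import cv2
f=imaging.grab_frame("top")
g=cv2.cvtColor(f["color"],cv2.COLOR_RGB2GRAY)
D=lambda p:M.T@(p[:2]-O)
for name,b in(("now",g),("before",cv2.imread("pics/top0.png",0))):
  for r in(297,300,303):
    row=b[r].astype(int)
    if r==300: print(row[320:400].tolist())
    k=np.where(row[318:402]<58)[0]+318;print(name,r,k.min(),k.max(),D(ray(f,k.min(),r,.086)),D(ray(f,k.max()+1,r,.086)))
for u,v,h in((441,265,.075),(514,265,.075)):print("mouth walls",D(ray(f,240+u/3.4,185+v/3.4,h)))
```

```text
now 297 352 392 [-0.1235105  0.004539 ] [-0.12653969 -0.08450445]
[140, 137, 137, 140, 137, 137, 139, 140, 138, 140, 136, 139, 137, 136, 137, 142, 140, 138, 139, 141, 142, 144, 143, 136, 129, 130, 132, 129, 109, 81, 82, 71, 48, 51, 55, 59, 62, 59, 61, 65, 62, 58, 62, 57, 61, 62, 64, 64, 60, 64, 63, 61, 62, 62, 62, 61, 61, 60, 60, 58, 60, 64, 61, 60, 57, 56, 53, 51, 52, 51, 49, 52, 52, 58, 64, 110, 140, 144, 146, 143]
now 300 352 392 [-0.12999882  0.00485306] [-0.1330271  -0.08406853]
now 303 352 377 [-0.13646944  0.00516625] [-0.13838888 -0.05113573]
before 297 327 367 [-0.12166492  0.05879027] [-0.12469227 -0.0301991 ]
[119, 119, 119, 97, 76, 73, 66, 55, 55, 55, 57, 56, 56, 56, 55, 57, 53, 54, 58, 58, 56, 51, 58, 57, 55, 54, 59, 57, 56, 55, 56, 57, 58, 57, 57, 52, 57, 56, 51, 54, 53, 50, 45, 42, 42, 46, 46, 55, 76, 115, 130, 130, 128, 128, 128, 128, 127, 128, 129, 130, 130, 128, 130, 129, 131, 129, 130, 131, 130, 134, 130, 131, 130, 129, 133, 134, 130, 131, 130, 129]
before 300 327 367 [-0.12815379  0.05903012] [-0.13118023 -0.02983752]
before 303 327 367 [-0.13462496  0.05926932] [-0.13765049 -0.02947693]
mouth walls [-0.04798853 -0.03936293]
mouth walls [-0.04959683 -0.08723044]
```

>>> send_rows(plan="0 0.04 0 0 0 0 0; 0 0.08 0 0 0 0 0; 0 0.12 0 0 0 0 0; 0 0.16 0 0 0 0 0; 0 0.183 0.02 0 0 0 0; 0 0.183 0.06 0 0 0 0; 0 0.183 0.1 0 0 0 0; 0 0.183 0.14 0 0 0 0; 0 0.183 0.16 0 0 0 0; 0 0.183 0.16 0 0 0 0")

```text
clock: 5.48
position: [0.4761, -0.0337, 0.0557]
tool_rot: [-3.141, 0.007, 0.093]
force: [-1.3, -0.5, -0.5]
grip_width: -0.0
finger_force: 0.0
```

>>> send_rows(plan="0 0 0 0 0 0 0; 0 0 0 0 0 0 0; 0 0 0 0 0 0 0")

```text
clock: 5.73
position: [0.4797, -0.0329, 0.061]
tool_rot: [3.141, -0.003, 0.094]
force: [-0.1, -0.5, -0.5]
grip_width: -0.0004
finger_force: 0.0
```

Run:
```python
from h import *; from workcell import observe
s=observe();here(s);go(s,-.125,-.006,.06)
```

```text
5.7333 disp [-0.1239  0.034 ] z 0.061 F [-0.1 -0.5 -0.5]
[-0.0011  0.04    0.001 ] [ 0.03 -0.15 -0.05] world [ 0.482 -0.073  0.06 ]
```

>>> send_rows(plan="0 0.006 0.001 0 0 0 0; 0 0.012 0.001 0 0 0 0; 0 0.018 0.001 0 0 0 0; 0 0.023 0.001 0 0 0 0; 0 0.028 0.001 0 0 0 0; 0 0.032 0.001 0 0 0 0; 0 0.035 0.001 0 0 0 0; 0 0.038 0.001 0 0 0 0; 0 0.04 0.001 0 0 0 0; 0 0.04 0.001 0 0 0 0")

```text
clock: 6.57
position: [0.4825, -0.0728, 0.0583]
tool_rot: [3.141, 0.0, 0.094]
force: [-0.5, 0.4, 0.6]
grip_width: -0.0003
finger_force: 0.0
```

>>> send_rows(plan="0 -0.02 0 0 0 0 0; 0 -0.025 -0.02 0 0 0 0; 0 -0.025 -0.06 0 0 0 0; 0 -0.03 -0.1 0 0 0 0; 0 -0.06 -0.14 0 0 0 0; 0 -0.1 -0.16 0 0 0 0; 0 -0.14 -0.16 0 0 0 0; 0 -0.18 -0.16 0 0 0 0; 0 -0.2 -0.16 0 0 0 0; 0 -0.2 -0.16 0 0 0 0")

```text
clock: 7.4
position: [0.4627, 0.1324, 0.2187]
tool_rot: [-3.14, -0.001, 0.101]
force: [-1.1, -0.6, -0.0]
grip_width: 0.0002
finger_force: 0.0
```

Run:
```python
from h import *; from workcell import observe,imaging
import cv2
f=imaging.grab_frame("top");here(observe())
g=cv2.cvtColor(f["color"],cv2.COLOR_RGB2GRAY)
D=lambda p:M.T@(p[:2]-O)
for r in(297,300): print(g[r][340:420].tolist())
for u in(352,362,395,405):print(u,D(ray(f,u,298,.086)))
cv2.imwrite("pics/t4.png",cv2.resize(f["color"][185:330,240:470,::-1],None,fx=3.4,fy=3.4,interpolation=cv2.INTER_CUBIC))
```

```text
7.45 disp [-0.1252  0.1972] z 0.2184 F [ 0.4 -0.7 -0.6]
[140, 141, 140, 142, 143, 140, 141, 139, 141, 142, 142, 140, 136, 132, 132, 133, 130, 107, 80, 83, 67, 53, 47, 49, 60, 60, 61, 63, 62, 59, 60, 59, 62, 58, 58, 61, 59, 61, 62, 57, 57, 61, 59, 59, 60, 63, 61, 58, 59, 59, 60, 58, 59, 60, 62, 55, 53, 50, 49, 50, 52, 48, 49, 55, 59, 119, 144, 145, 143, 145, 144, 144, 143, 142, 143, 140, 142, 152, 168, 172]
[141, 139, 142, 142, 137, 140, 141, 140, 143, 139, 139, 139, 132, 132, 133, 133, 132, 110, 83, 82, 72, 55, 50, 51, 58, 61, 63, 63, 58, 57, 60, 59, 63, 62, 60, 61, 59, 61, 57, 63, 61, 61, 60, 58, 63, 61, 58, 61, 60, 58, 60, 61, 59, 58, 61, 55, 55, 53, 55, 54, 49, 51, 50, 56, 61, 108, 136, 145, 141, 145, 145, 140, 143, 141, 143, 141, 142, 145, 158, 166]
352 [-0.12567525  0.00464378]
362 [-0.12641372 -0.01705604]
395 [-0.12885196 -0.08870288]
405 [-0.12959121 -0.11042539]
```

View pics/t4.png

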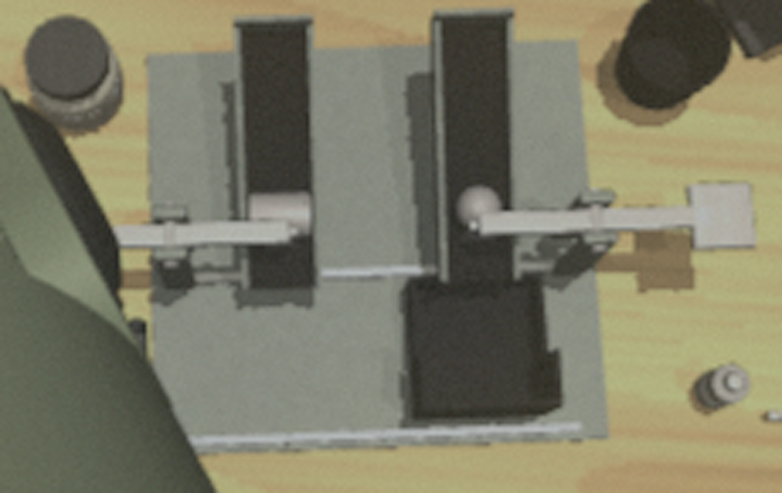

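The tray is centred at about y = -0.064, which matches the right mouth. Next, go above the right paddle.

Run:
```python
from h import *; from workcell import observe
go(observe(),-.03,-.218,.2)
```

```text
[0.0934 0.4156 0.0181] [-0.03  0.    0.26] world [ 0.597 -0.275  0.2  ]
```

>>> send_rows(plan="0.009 0.04 0 0 0 0 0; 0.018 0.08 0 0 0 0 0; 0.027 0.12 0 0 0 0 0; 0.036 0.16 0 0 0 0 0; 0.045 0.2 0 0 0 0.2 0; 0.054 0.24 0 0 0 0.2 0; 0.063 0.28 0 0 0 0.2 0; 0.072 0.32 0.01 0 0 0.2 0; 0.081 0.36 0.018 0 0 0.2 0; 0.093 0.4 0.018 0 0 0.2 0")

```text
clock: 8.28
position: [0.592, -0.2654, 0.1985]
tool_rot: [-3.141, 0.003, 0.089]
force: [0.3, -0.2, 0.4]
grip_width: 0.0002
finger_force: 0.0
```

>>> send_rows(plan="0 0.015 0 0 0 0 0; 0 0.015 0 0 0 0 0; 0 0.015 0 0 0 0 0; 0 0.015 0 0 0 0 0")

```text
clock: 8.62
position: [0.5945, -0.2766, 0.2001]
tool_rot: [-3.141, 0.001, 0.091]
force: [-0.7, 0.9, -0.2]
grip_width: -0.0002
finger_force: 0.0
```

Run:
```python
from h import *; from workcell import observe
s=observe();here(s);go(s,-.03,-.218,.128)
```

```text
8.6167 disp [-0.0326 -0.2194] z 0.2001 F [-0.7  0.9 -0.2]
[ 0.0027 -0.0014  0.0721] [-0.03  0.04 -0.2 ] world [ 0.597 -0.275  0.128]
```

Now down and press: first to z ≈ 0.095.

>>> send_rows(plan="0.002 -0.001 0.03 0 0 0 0; 0.002 -0.001 0.055 0 0 0 0; 0.002 -0.001 0.07 0 0 0 0; 0.002 -0.001 0.078 0 0 0 0; 0.002 -0.001 0.084 0 0 0 0; 0.002 -0.001 0.09 0 0 0 0; 0.002 -0.001 0.096 0 0 0 0; 0.002 -0.001 0.102 0 0 0 0; 0.002 -0.001 0.105 0 0 0 0; 0.002 -0.001 0.105 0 0 0 0")

```text
clock: 9.45
position: [0.5971, -0.2757, 0.0951]
tool_rot: [-3.142, -0.0, 0.091]
force: [0.9, 1.0, 2.9]
grip_width: -0.0
finger_force: 1.3
```

>>> send_rows(plan="0 0 0.003 0 0 0 0; 0 0 0.005 0 0 0 0; 0 0 0.007 0 0 0 0; 0 0 0.007 0 0 0 0")

```text
clock: 9.78
position: [0.5969, -0.2758, 0.0881]
tool_rot: [3.142, -0.0, 0.091]
force: [1.2, -0.2, 3.0]
grip_width: -0.0004
finger_force: 1.6
```

>>> send_rows(plan="0 0 0.001 0 0 0 0; 0 0 0.002 0 0 0 0; 0 0 0.002 0 0 0 0; 0 0 0.002 0 0 0 0")

```text
clock: 10.12
position: [0.5969, -0.2759, 0.0863]
tool_rot: [3.141, -0.0, 0.091]
force: [0.6, 0.4, 4.0]
grip_width: -0.0001
finger_force: 1.8
```

Run:
```python
from h import *; from workcell import observe,imaging
import cv2
here(observe());f=imaging.grab_frame("side");cv2.imwrite("pics/s5.png",cv2.resize(f["color"][150:330,240:420,::-1],None,fx=3.3,fy=3.3,interpolation=cv2.INTER_CUBIC))
```

```text
10.1167 disp [-0.0301 -0.2189] z 0.0863 F [0.6 0.4 4. ]
```

View pics/s5.png

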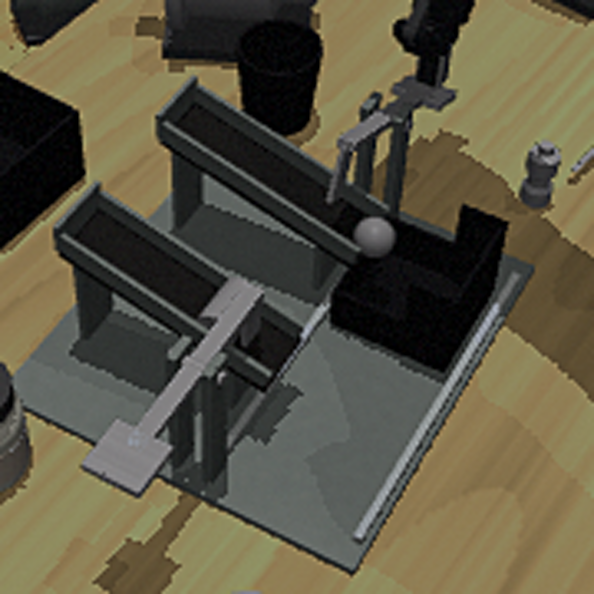

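The gate is lifted and the ball is at the mouth (zoom 375,237), rolling out. I hold, then let the paddle rise.

>>> send_rows(plan="0 0 0 0 0 0 0; 0 0 0 0 0 0 0; 0 0 0 0 0 0 0; 0 0 0 0 0 0 0; 0 0 0 0 0 0 0; 0 0 0 0 0 0 0; 0 0 0 0 0 0 0; 0 0 0 0 0 0 0; 0 0 0 0 0 0 0; 0 0 0 0 0 0 0")

```text
clock: 11.0
position: [0.5969, -0.2758, 0.0863]
tool_rot: [-3.142, 0.0, 0.091]
force: [0.3, -0.7, 4.1]
grip_width: 0.0001
finger_force: 1.9
```

>>> send_rows(plan="0 0 0 0 0 0 0; 0 0 0 0 0 0 0; 0 0 0 0 0 0 0; 0 0 0 0 0 0 0; 0 0 0 0 0 0 0; 0 0 0 0 0 0 0; 0 0 0 0 0 0 0; 0 0 0 0 0 0 0; 0 0 0 0 0 0 0; 0 0 0 0 0 0 0")

```text
clock: 11.83
position: [0.5969, -0.2758, 0.0863]
tool_rot: [3.142, 0.0, 0.091]
force: [0.7, -0.4, 3.9]
grip_width: 0.0
finger_force: 1.9
```

>>> send_rows(plan="0 0 -0.006 0 0 0 0; 0 0 -0.012 0 0 0 0; 0 0 -0.018 0 0 0 0; 0 0 -0.024 0 0 0 0; 0 0 -0.03 0 0 0 0; 0 0 -0.036 0 0 0 0; 0 0 -0.045 0 0 0 0; 0 0 -0.07 0 0 0 0; 0 0 -0.1 0 0 0 0; 0 0 -0.12 0 0 0 0")

```text
clock: 12.67
position: [0.5973, -0.2755, 0.2091]
tool_rot: [3.141, -0.001, 0.091]
force: [-0.0, -0.1, -0.5]
grip_width: 0.0002
finger_force: 0.0
```

>>> send_rows(plan="0 0.03 0 0 0 0 0; 0 0.06 0 0 0 0 0; 0 0.08 0 0 0 0 0; 0 0.08 0 0 0 0 0; 0 0.08 0 0 0 0 0; 0 0.08 0 0 0 0 0")

```text
clock: 13.17
position: [0.6043, -0.3545, 0.2064]
tool_rot: [-3.141, -0.0, 0.091]
force: [-0.8, 0.2, 0.6]
grip_width: 0.0
finger_force: 0.0
```

Run:
```python
from h import *; from workcell import observe,imaging
import cv2
here(observe());a=[]
for n,(r,c) in(("side",(150,240)),("top",(170,240))):
    f=imaging.grab_frame(n);a.append(cv2.resize(f["color"][r:r+180,c:c+(180 if n=="side" else 230),::-1],None,fx=1.95,fy=1.95,interpolation=cv2.INTER_CUBIC))
cv2.imwrite("pics/f6.png",np.hstack(a))
```

```text
13.1667 disp [-0.0302 -0.2979] z 0.2064 F [-0.8  0.2  0.6]
```

View pics/f6.png

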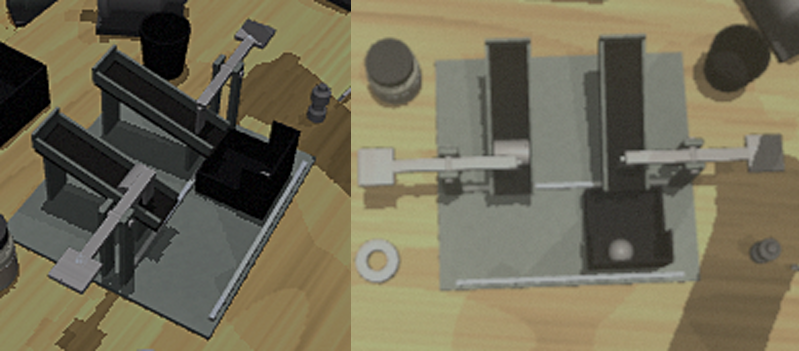

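The ball is in the tray at (620,250). The right gate is shut, the roller is still behind its gate, and nothing else has moved. Handing in.

```bash
python3 -c "
from workcell import bot
print(bot.job_done())"
```

```text
the job is handed in; nothing more can be done
None
```

The ball is in the tray, which I centred under the right lane's mouth to within about 2 mm; the right gate is shut again, the roller and everything else look unmoved, and the job was handed in at about 13 s.

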